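# Clamp the glued cupboard pull with the ratchet clamp

## Robot

A 7-joint arm with a two-finger parallel gripper is mounted at the origin on the work surface. World frame = base frame: x ahead of the robot, y to its left, z up, the work surface at z = 0. Lengths are in m, angles in rad, forces in N, time in s.
With the tool pointing down it reaches from about 0.4 to 0.875 m from the base axis. Payload 19.3 kg.
Tool frame: the origin (TCP) lies at the very end of the fingers, on their centre line; the grasp point (between the pads) lies 19 mm behind it; z points along the fingers, y is the line along which they close (so a half turn about z gives the same grasp; the last joint's range is limited). The gripper opens to 85 mm and grips with 20 to 120 N. Pads are 22 mm wide; open, the fingers measure 114 mm over their backs; the gripper's body (76 mm by 85 mm) begins 54 mm behind the grasp point. The pads swing forward as they close: fully open they stand 13 mm farther back than shut.
Start: joints at [1.225, 0.521, -0.036, 1.599, 0.021, 1.021, -0.113], TCP at [0.17, -0.601, 0.231] pointing down, gripper open.
Joint ranges: [-2.91, 2.91], [-0.3, 2.13], [-1.5, 1.42], [0.17, 2.43], [-1.26, 4.41], [0.16, 1.93], [-2.52, 2.52]. Speed limits (rad/s): [1.89, 1.89, 2.39, 2.39, 3.01, 3.01, 3.01].

## Interface

Orientations are given as [roll, pitch, yaw] about the fixed x, y, z axes, in that order (R = Rz(yaw) Ry(pitch) Rx(roll)).
In Python, from workcell import monitor, optics, job_done gives the robot as it stands.
- The arm moves only by the shell command python3 -m handwheel 'ROWS' [FORCE]. ROWS is JSON, a list of rows, each an object of numbers: "dx", "dy", "dz": the shift along the tool's x, y, z in cm; "wx", "wy", "wz": the turn, a rotation vector about the tool's x, y, z in rad; "claw": the opening in per cent of the stroke, from 0 (shut) to 100 (fully open). A call has 1 to 8 rows; each row shifts and turns the commanded pose from where the row before left it, along the tool's axes as they then stand; what a row does not reach is not made up. A row lasts 1/8 s, in which the tool goes at most 62.5 mm and 10.7 degrees, less where a joint would pass 70% of its speed; a pose out of reach is approached as far as the arm can. A call with a gripper value outside its range is refused whole. The fingers move at their own pace and stop on an object; FORCE is the grip in N (left out, the last holds). Time passes only in rows, so rows that do not move let the fingers close. It gives the time, the measured TCP pose, the force, the opening and the grip force at its end, in the units of the state.
- monitor.observe(): the state, without advancing time (a new reading comes with each control period).
- optics.grab_frame(name): name is "scene" or "top"; returns a dict with "frame" (420x560x3 uint8, blue, green, red), "fovy" (degrees; the focal length in pixels is half the picture's height over the tangent of half this angle, whatever the lens; pixels are square), "cx", "cy" (the principal point, pixels), "k1" (the pictures are not rectified: a ray, as slopes to the right and down, at radius r is drawn at 1 + k1 r^2 times it, then the intrinsics apply), "R" (3x3) and "t" (3): a world point X has camera coordinates R X + t. Camera axes: x right, y down, z forward; pixel columns grow to the right and rows downward; lengths in m; the calibration is good to about 2 mm. A picture is of the moment at which its call begins. There is no depth.
- job_done(): hands the job in; it is judged then, once.
Trained networks look in the newest picture that a camera, given by its name, has taken for a name from the list of things; names that differ only in an ending like _2 or _b are one class to them, and where a whole thing is asked for, a point or a joint stands for the part that bears it (a point fixed in the world has none). Each returns a list of dicts, best first, with "p" (0 to 1); they miss things now and then, are a little off and sometimes report something else, mostly with a low value. They report only what shows in the picture. A call takes as long as a camera call. They do not tell look-alikes from the thing itself.
- optics.masks_of(name, camera): "region" (420x560 bool, what is visible of it) and "rect" ([left, top, width, height] in pixels, round what is visible of it).
The state is a dict: "clock": time; "qpos": joint angles; "qd": joint speeds; "joint_efforts": joint torques, N m; "position": TCP position; "tool_rot": TCP orientation; "force": force on the tool from outside, world axes, zero at the start; "moment": the same for the moment, N m; "grip_width": finger opening in m; "finger_force": force on a finger pad.
Only numpy, scipy, OpenCV 4.12 (cv2) and the standard library are available. Lean on these libraries where they do the work, as an engineer would, in place of code of your own. Each camera call takes 0.05 s, during which the arm holds its last target. There are 200 camera calls.

## Task

Take the freshly glued two-tone cupboard pull off the blue cutting board, stand it upright on the clamp's wooden base between the sprung pad and the fixed jaw, with its glue seam square across the bar, and let go of it. Then pump the clamp's trigger towards its fixed handle, moving the jaw by the trigger alone, until the pad presses the pull against the fixed jaw, and finish while still holding the trigger squeezed with the pad pushed back about half of its spring travel; never press the pad nearly all the way in, which would crush the joint. Leave the egg cup, ramekin and can opener where they are.

Things in the scene. Friction and masses are not known exactly. Their poses are not given: they have to be found in the camera images.
- clamp: One-hand ratchet bar clamp on a plywood base 360 x 90 x 18 mm (x, y, z), fixed to the counter. Origin: centre of the base's underside, z up; work stands on the base top, 18 mm up. x runs along the bar from the trigger end to the fixed jaw, whose face is at x = +145 mm. Two black side plates (48 mm over all in y, 72 mm high) stand at x = -125 to -35 mm; between the jaws both sides are open.
- handle (a point): Top middle of the orange fixed handle, an upright grip 16 x 30 mm (x, y) at x = -60 to -44 mm of the clamp, top 140 mm above the counter. Axes as the clamp's.
- anvil: The fixed jaw, orange-faced, 46 mm wide (y), from the base top to 74 mm above the counter. Origin: in the middle of the face that meets the work, 46 mm above the counter; its x points away from the work, as the clamp's x.
- jaw: Moving jaw: black block 44 mm wide, top 66 mm above the counter, with toothed steel rod (below z = 55 mm) and sprung pad. Slides along the clamp's x to the fixed jaw, stays where left by friction (about 4 N); to be moved by the trigger only. Origin: at the clamp's origin when farthest back, moving along x with the jaw; unpressed, the pad's face is at x = +46 mm in this frame.
- pad_face (a point): Middle of the orange sprung pad's face (40 x 38 mm, 44 mm above the counter), which meets the work. Its x points to the fixed jaw.
- pad (a joint): How far the sprung pad is pushed back into the moving jaw (m): 0 free, 0.018 fully in; spring 1.2 N per mm. Seen as the gap with the coil spring between pad and jaw block: 21 mm when free. Half in is 9 mm (11 N). When the trigger is let go the jaw slips back until about 4 N (3 mm of pad) is left: firm pressure lasts only while the trigger is held.
- trigger: Orange paddle 34 mm wide (y), 12 mm thick (x), hinged on a pin along y. Origin on the pin, at x = -95 mm, z = 30 mm of the clamp; the paddle runs along its z from 47 to 125 mm. At rest it leans back 0.185 rad from upright, away from the handle; pushed from behind (-x side) towards the handle it swings 0.37 rad in all, springs back when let go (2 to 5 N at the top).
- trigger_rear (a point): Middle of the trigger's rear face, 105 mm up from the pin (132 mm above the counter at rest): push here along the clamp's +x; trigger and handle are too wide (85 mm) to pinch together. It turns with the trigger. A one-way pawl with 7 mm teeth drives the jaw 54 mm per rad: up to 20 mm a stroke, less up to 7 mm lost motion; on the return the jaw stays.
- pull: Glued cupboard pull: an upright wooden block 44 x 40 x 50 mm (x, y, z), half pale, half dark wood, brass insert on top; 0.06 to 0.11 kg. Origin at its centre, 25 mm above its foot. The seam between the halves is the plane x = 0, so its x axis must lie along the clamp's x (either way round); the faces across y, 40 mm apart, are free to grip.
- board: Blue plastic cutting board 140 x 220 x 10 mm, fixed, the pull stands on it. Origin: centre of its underside.
- egg_cup: White ceramic egg cup, 50 mm across, 62 mm tall; origin at the centre of its foot. Leave alone.
- ramekin: Glass ramekin, 88 mm across, 46 mm tall; origin at the centre of its underside. Leave alone.
- can_opener: Steel can opener lying flat, about 150 x 55 mm, 20 mm tall; origin on the counter near its head, handles along +x. Leave alone.
Not all that is in view belongs to the job. Leave any pink or turquoise look-alike of the pull alone.

How it is judged:
By the outcome, as a careful person would: the job done as asked, in the order asked, and still so for the second after the job is handed in, while the arm keeps its last pose, push and grip.
It also fails if it takes over 72 s, if anything falls off the work surface, if the arm or the gripper's body presses on something with over 40 N, if the wrist force passes 120 N, or if a joint passes its speed limit or range.

## Working session

There is one attempt and no reset: what is moved stays moved. The work goes in short steps, Python scripts to look and compute and a shell command to move; the robot and the scene stay as the last step left them, time stands still between calls to the robot, and variables do not carry over. Pictures are saved under pics/ and viewed, at most 10 in all, crops included, and the job is handed in when it is done.

```bash
mkdir -p pics; ls; python3 - <<'E'
from workcell import monitor, optics
import cv2,numpy as np
s=monitor.observe(); print(s['clock'],s['position'],s['tool_rot'],s['grip_width'])
for n in("scene","top"):
    f=optics.grab_frame(n); cv2.imwrite(f"pics/{n}0.png",f["frame"]); print(n,f["fovy"],f["cx"],f["cy"],f["k1"],np.round(f["R"],3).tolist(),f["t"])
    for k in("pull","board","clamp","jaw","trigger","anvil","handle","egg_cup","ramekin","can_opener"):
        print(k,[(m["rect"],round(m["p"],2)) for m in optics.masks_of(k,n)][:4])
E
```

```text
pics
0.0 [ 0.17005932 -0.6010795   0.23073446] [-3.14048724e+00  9.35497154e-05  2.75788846e-01] 0.08549972699718887
scene 54.934891577616156 284.64659621162446 216.95483606078824 0.02327576668182007 [[-0.086, 0.996, -0.008], [0.744, 0.059, -0.665], [-0.663, -0.063, -0.746]] [ 0.0016331  -0.33621065  1.33308592]
pull [([277.2, 188.6, 22.1, 33.0], 0.92), ([330.6, 228.9, 28.7, 26.5], 0.87), ([344.5, 162.5, 20.2, 28.2], 0.65)]
board [([233.4, 178.9, 87.1, 47.8], 0.77)]
clamp [([151.7, 225.8, 166.7, 66.4], 0.72)]
jaw [([160.8, 253.1, 100.2, 24.1], 0.87)]
trigger [([168.8, 228.7, 24.0, 31.9], 0.94)]
anvil [([303.6, 246.3, 13.3, 31.7], 0.8), ([169.9, 227.1, 24.6, 34.3], 0.35)]
handle [([152.5, 226.7, 168.2, 67.8], 0.62), ([235.0, 181.8, 87.5, 44.5], 0.39)]
egg_cup [([134.4, 176.8, 26.3, 26.6], 0.96)]
ramekin [([408.7, 192.4, 36.2, 36.2], 0.65)]
can_opener [([246.2, 331.1, 76.2, 25.9], 0.68), ([168.6, 231.2, 23.3, 32.9], 0.43)]
top 42.421434590136634 280.14121265487586 205.16061960301383 -0.1529292244912989 [[-0.002, -1.0, 0.011], [-0.996, 0.001, -0.085], [0.085, -0.011, -0.996]] [0.0415734  0.59136399 1.61242447]
pull [([213.9, 291.0, 16.8, 14.3], 0.58), ([226.8, 216.3, 17.2, 19.2], 0.5), ([267.9, 248.3, 19.7, 16.8], 0.48)]
board [([254.9, 240.5, 71.4, 52.2], 0.88)]
clamp [([251.8, 174.3, 118.8, 36.6], 0.79), ([293.7, 184.7, 70.6, 17.7], 0.6)]
jaw [([291.8, 183.4, 70.5, 17.8], 0.8)]
trigger [([343.6, 181.1, 14.8, 10.6], 0.59)]
anvil [([254.9, 186.5, 13.1, 18.7], 0.53)]
handle [([251.8, 171.7, 117.6, 39.4], 0.63), ([294.7, 185.4, 15.1, 16.1], 0.54)]
egg_cup [([388.4, 256.5, 23.8, 17.0], 0.58)]
ramekin [([148.7, 250.3, 31.2, 23.4], 0.71)]
can_opener []
```

```bash
python3 - <<'E'
import cv2,numpy as np
a=cv2.imread("pics/scene0.png")[150:370,120:460];b=cv2.imread("pics/top0.png")[150:330,130:420]
cv2.imwrite("pics/sc1.png",cv2.resize(a,(800,518),interpolation=3));cv2.imwrite("pics/tc1.png",cv2.resize(b,(800,497),interpolation=3))
E
```

```text
(no output)
```

View pics/sc1.png

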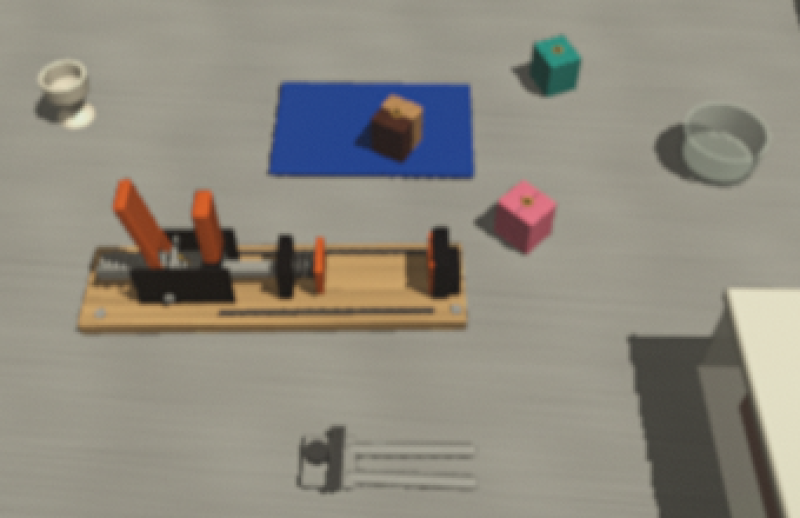

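View pics/tc1.png

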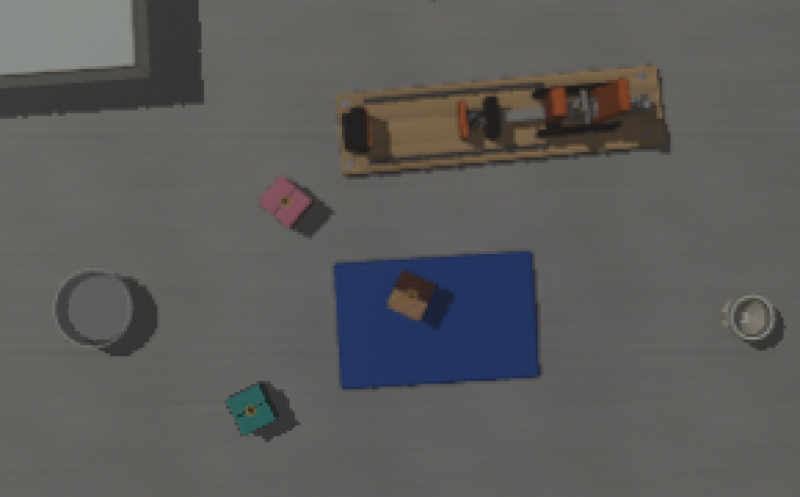

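```bash
cat > h.py <<'E'
import numpy as np, cv2
from scipy.optimize import least_squares, minimize
from workcell import monitor, optics
def proj(f,P):
    P=np.atleast_2d(P)@np.array(f["R"]).T+np.array(f["t"]); q=P[:,:2]/P[:,2:]
    F=210/np.tan(np.radians(f["fovy"])/2); q=q*(1+f["k1"]*(q**2).sum(1,keepdims=True))
    return q*F+[f["cx"],f["cy"]]
def tf(p,L):
    L=np.atleast_2d(L); c,s=np.cos(p[2]),np.sin(p[2])
    return np.c_[p[0]+c*L[:,0]-s*L[:,1],p[1]+s*L[:,0]+c*L[:,1],L[:,2]]
def box(x0,x1,y0,y1,z0,z1): return np.array([[x,y,z] for x in(x0,x1) for y in(y0,y1) for z in(z0,z1)])
def hullmask(f,P,S=4):
    m=np.zeros((420*S,560*S),np.uint8); h=cv2.convexHull(((proj(f,P)+.5)*S-.5).astype(np.float32))
    cv2.fillConvexPoly(m,np.round(h).astype(int),255); return cv2.resize(m,(560,420),interpolation=cv2.INTER_AREA)/255.
def fitmask(fs,regs,L,p0):
    def cost(p): return sum(1-np.minimum(a:=hullmask(f,tf(p,L)),r).sum()/np.maximum(a,r).sum() for f,r in zip(fs,regs))
    s=np.array([.01,.01,.25]); r=minimize(lambda q:cost(q*s),np.array(p0)/s,method="Nelder-Mead",options=dict(initial_simplex=np.array(p0)/s+np.array([[0,0,0],[1,0,0],[0,1,0],[0,0,1]]),xatol=.01,fatol=1e-4)); return r.x*s,r.fun
def unproj(f,uv,z):
    return least_squares(lambda p:proj(f,[p[0],p[1],z])[0]-uv,[.5,0]).x
E
python3 - <<'E'
from h import *
fs=[optics.grab_frame("scene"),optics.grab_frame("top")]
# clamp base corners, top face z=.018
L=np.array([[-.18,-.045,.018],[-.18,.045,.018],[.18,.045,.018],[.18,-.045,.018]])
sc=np.array([[80,320],[97,245],[461,243],[467,320]])/2.353+[120,150]   # far side(+x world) is clamp -y
tp=np.array([[660,66],[668,150],[343,175],[337,94]])/2.759+[130,150]
fit=least_squares(lambda p:np.r_[(proj(fs[0],tf(p,L))-sc).ravel(),(proj(fs[1],tf(p,L))-tp).ravel()],[.64,-.05,1.6])
print("clamp",fit.x,np.round(fit.fun.reshape(-1,2),1).tolist())
for sub in(0,1):
    r=least_squares(lambda p:(proj(fs[sub],tf(p,L))-[sc,tp][sub]).ravel(),fit.x);print(sub,r.x)
g=[unproj(fs[0],np.array([397,112])/2.353+[120,150],.06),unproj(fs[1],np.array([412,296])/2.759+[130,150],.06)];print("pull",g)
regs=[]
for f,n,uv in zip(fs,("scene","top"),((288,205),(279,257))):
    ms=[m for m in optics.masks_of("pull",n) if m["region"][uv[1],uv[0]]]; regs.append(ms[0]["region"].astype(float))
B=box(-.022,.022,-.02,.02,.01,.06)
for y in(-.5,0,.4,1.07,1.4,2.): print(y,*fitmask(fs,regs,B,[*np.mean(g,0),y]))
# colour centroids on the top, top view
im=fs[1]["frame"].astype(float);ys,xs=np.nonzero(regs[1]);v=im[ys,xs].sum(1);br=im[ys,xs]
k=v>np.median(v); print("light",xs[k].mean(),ys[k].mean(),"dark",xs[~k].mean(),ys[~k].mean())
p=fit.x
for n,P in dict(trig=[-.095-.0193-.006,0,.132],handle=[-.052,0,.14],anvil=[.145,0,.046],pad0=[.046,0,.044]).items():
    w=tf(p,[P]);print(n,w[0],proj(fs[0],w)[0],proj(fs[1],w)[0])
a=np.hstack([cv2.resize(f["frame"][y:y+50,x:x+50],(400,400),interpolation=3) for f,(x,y) in zip(fs,((263,180),(254,232)))]);cv2.imwrite("pics/pull1.png",a)
E
```

```text
clamp [ 0.6279361  -0.0547277   1.65300244] [[-1.8, 0.1], [-0.3, -1.5], [0.3, -1.0], [-0.2, -0.3], [-0.9, 0.2], [-0.9, -1.2], [-0.6, -0.5], [-0.8, -0.5]]
0 [ 0.62920341 -0.05326575  1.6545443 ]
1 [ 0.62646595 -0.05711717  1.65225943]
pull [array([0.43771547, 0.04673636]), array([0.43457166, 0.04390454])]
-0.5 [ 0.43594009  0.04494355 -0.41013567] 0.15385501754496278
0 [ 0.43597903  0.04416698 -0.41528662] 0.15774856240976765
0.4 [0.4358753  0.04444898 1.15008642] 0.26390645359726095
1.07 [0.43537243 0.0443572  1.16180753] 0.27204301592399704
1.4 [0.4366927  0.04522312 1.15264744] 0.2671887071390189
2.0 [0.43580995 0.04483763 2.72694511] 0.15443233663011002
light 277.41584158415844 259.84158415841586 dark 280.6039603960396 253.44554455445544
trig [ 0.63781436 -0.17462144  0.132     ] [172.38953173 236.75483578] [356.13922112 185.6891121 ]
handle [ 0.63220601 -0.10655209  0.14      ] [205.37907161 234.17568273] [332.68911838 187.29238983]
anvil [0.61602964 0.08978263 0.046     ] [301.85856879 261.17622676] [263.85110359 196.37266998]
pad0 [ 0.62415888 -0.00888304  0.044     ] [256.73301969 261.78008062] [296.78919049 193.72472887]
```

View pics/pull1.png

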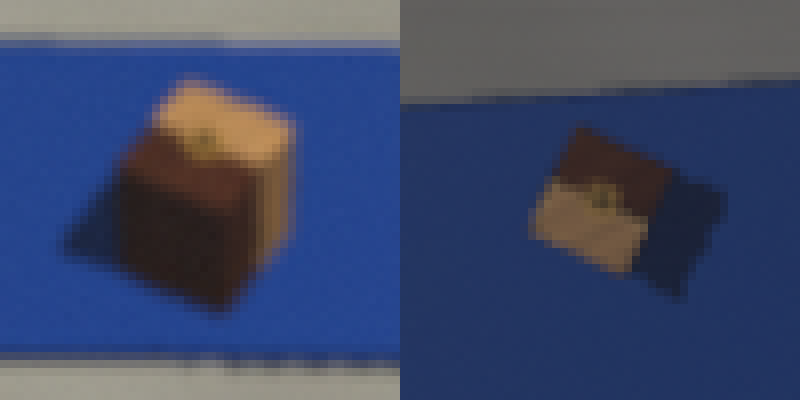

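Look-alikes: the two-tone pull at scene (288,205) / top (279,257) on the blue board; the pink one at scene (344,241) / top (232,222); the turquoise one at scene (356,176) / top (221,298). The crop shows the two-tone block with pale and dark halves and a brass insert, at (0.436, 0.0445), so that is the one I take. Its x axis is at about -0.41 rad and the height and sizes fit.

```bash
python3 -m handwheel '[{"dx":5,"dy":-3},{"dx":5,"dy":-3},{"dx":5,"dy":-3},{"dx":5,"dy":-3},{"dx":5,"dy":-3},{"dx":5,"dy":-3},{"dx":5,"dy":-3}]'
python3 -m handwheel '[{"dx":1.3,"dy":-5.6},{"dx":1.3,"dy":-5.6},{"dx":1.3,"dy":-5.6},{"dx":1.3,"dy":-5.6},{"dx":1.3,"dy":-5.6},{"dx":1.3,"dy":-5.6},{"wz":-0.18},{"wz":-0.18}]'
python3 -m handwheel '[{"wz":-0.18},{"wz":-0.18},{"wz":-0.18},{"wz":-0.18},{"wz":-0.18},{"wz":-0.18},{"wz":-0.18},{"wz":-0.18}]'
python3 -m handwheel '[{"wz":-0.18},{"wz":-0.18},{"wz":-0.18},{"wz":-0.11},{}]'
python3 -c "
from workcell import monitor as m;s=m.observe();print(s['clock'],s['position'],s['tool_rot'],s['qpos'],s['force'])"
```

```text
1.3 [ 0.17018722 -0.60136879  0.23126082] [-3.14155569e+00  3.78214688e-06  2.75814304e-01] [ 1.22477662  0.52142878 -0.03631386  1.59953308  0.02121134  1.021053
 -0.11278102] [ 0.82133277 -0.09466025 -0.14543303]schema error: expected keys dx, dy, dz, wx, wy, wz, claw
schema error: expected keys dx, dy, dz, wx, wy, wz, claw
schema error: expected keys dx, dy, dz, wx, wy, wz, claw
schema error: expected keys dx, dy, dz, wx, wy, wz, claw
```

```bash
python3 -m handwheel '[{"dx":5,"dy":-3,"dz":0,"wx":0,"wy":0,"wz":0,"claw":100},{"dx":5,"dy":-3,"dz":0,"wx":0,"wy":0,"wz":0,"claw":100},{"dx":5,"dy":-3,"dz":0,"wx":0,"wy":0,"wz":0,"claw":100},{"dx":5,"dy":-3,"dz":0,"wx":0,"wy":0,"wz":0,"claw":100},{"dx":5,"dy":-3,"dz":0,"wx":0,"wy":0,"wz":0,"claw":100},{"dx":5,"dy":-3,"dz":0,"wx":0,"wy":0,"wz":0,"claw":100},{"dx":5,"dy":-3,"dz":0,"wx":0,"wy":0,"wz":0,"claw":100}]'
python3 -m handwheel '[{"dx":1.3,"dy":-5.6,"dz":0,"wx":0,"wy":0,"wz":0,"claw":100},{"dx":1.3,"dy":-5.6,"dz":0,"wx":0,"wy":0,"wz":0,"claw":100},{"dx":1.3,"dy":-5.6,"dz":0,"wx":0,"wy":0,"wz":0,"claw":100},{"dx":1.3,"dy":-5.6,"dz":0,"wx":0,"wy":0,"wz":0,"claw":100},{"dx":1.3,"dy":-5.6,"dz":0,"wx":0,"wy":0,"wz":0,"claw":100},{"dx":1.3,"dy":-5.6,"dz":0,"wx":0,"wy":0,"wz":0,"claw":100}]'
python3 -m handwheel '[{"dx":0,"dy":0,"dz":0,"wx":0,"wy":0,"wz":-0.18,"claw":100},{"dx":0,"dy":0,"dz":0,"wx":0,"wy":0,"wz":-0.18,"claw":100},{"dx":0,"dy":0,"dz":0,"wx":0,"wy":0,"wz":-0.18,"claw":100},{"dx":0,"dy":0,"dz":0,"wx":0,"wy":0,"wz":-0.18,"claw":100},{"dx":0,"dy":0,"dz":0,"wx":0,"wy":0,"wz":-0.18,"claw":100},{"dx":0,"dy":0,"dz":0,"wx":0,"wy":0,"wz":-0.18,"claw":100},{"dx":0,"dy":0,"dz":0,"wx":0,"wy":0,"wz":-0.18,"claw":100},{"dx":0,"dy":0,"dz":0,"wx":0,"wy":0,"wz":-0.18,"claw":100}]'
python3 -m handwheel '[{"dx":0,"dy":0,"dz":0,"wx":0,"wy":0,"wz":-0.18,"claw":100},{"dx":0,"dy":0,"dz":0,"wx":0,"wy":0,"wz":-0.18,"claw":100},{"dx":0,"dy":0,"dz":0,"wx":0,"wy":0,"wz":-0.18,"claw":100},{"dx":0,"dy":0,"dz":0,"wx":0,"wy":0,"wz":-0.18,"claw":100},{"dx":0,"dy":0,"dz":0,"wx":0,"wy":0,"wz":-0.18,"claw":100},{"dx":0,"dy":0,"dz":0,"wx":0,"wy":0,"wz":-0.11,"claw":100},{"dx":0,"dy":0,"dz":0,"wx":0,"wy":0,"wz":0,"claw":100}]'
python3 -c "
from workcell import monitor as m;s=m.observe();print(s['clock'],s['position'],s['tool_rot'],s['qpos'],s['force'])"
```

```text
clock: 2.17
position: [0.4509, -0.3026, 0.2315]
tool_rot: [3.141, -0.0, 0.276]
force: [0.9, 0.3, 0.4]
grip_width: 0.0854
finger_force: 0.0
clock: 2.92
position: [0.4332, 0.0423, 0.2316]
tool_rot: [3.141, -0.001, 0.276]
force: [1.6, 0.4, 0.9]
grip_width: 0.0855
finger_force: 0.0
clock: 3.92
position: [0.4334, 0.0405, 0.2314]
tool_rot: [3.141, 0.0, 1.722]
force: [-0.8, 0.5, 0.3]
grip_width: 0.0856
finger_force: 0.0
clock: 4.8
position: [0.4334, 0.0404, 0.2313]
tool_rot: [3.141, 0.0, 2.725]
force: [0.6, -0.0, 0.1]
grip_width: 0.0854
finger_force: 0.0
4.8 [0.43338508 0.04039409 0.23134449] [3.14145126e+00 3.31039602e-05 2.72479084e+00] [ 0.41531059  0.29134402 -0.7684014   2.04402538  0.25728678  0.90142354
  0.66058533] [ 0.62136538 -0.04949877  0.07837101]
```

```bash
python3 -m handwheel '[{"dx":-0.1,"dy":0.5,"dz":5,"wx":0,"wy":0,"wz":0,"claw":100},{"dx":0,"dy":0,"dz":5,"wx":0,"wy":0,"wz":0,"claw":100},{"dx":0,"dy":0,"dz":5,"wx":0,"wy":0,"wz":0,"claw":100},{"dx":0,"dy":0,"dz":4,"wx":0,"wy":0,"wz":0,"claw":100},{"dx":0,"dy":0,"dz":2.1,"wx":0,"wy":0,"wz":0,"claw":100},{"dx":0,"dy":0,"dz":0,"wx":0,"wy":0,"wz":0,"claw":100}]' 30
python3 -m handwheel '[{"dx":0,"dy":0,"dz":0,"wx":0,"wy":0,"wz":0,"claw":30},{"dx":0,"dy":0,"dz":0,"wx":0,"wy":0,"wz":0,"claw":30},{"dx":0,"dy":0,"dz":0,"wx":0,"wy":0,"wz":0,"claw":30},{"dx":0,"dy":0,"dz":0,"wx":0,"wy":0,"wz":0,"claw":30},{"dx":0,"dy":0,"dz":0,"wx":0,"wy":0,"wz":0,"claw":30},{"dx":0,"dy":0,"dz":0,"wx":0,"wy":0,"wz":0,"claw":30}]' 30
```

```text
clock: 5.55
position: [0.4356, 0.0449, 0.0194]
tool_rot: [-3.14, -0.002, 2.724]
force: [-0.1, 0.3, -0.2]
grip_width: 0.0856
finger_force: 0.0
clock: 6.3
position: [0.4368, 0.0445, 0.0212]
tool_rot: [3.141, 0.001, 2.725]
force: [-1.9, -0.5, 13.2]
grip_width: 0.0399
finger_force: 28.4
```

```bash
python3 -m handwheel '[{"dx":0,"dy":0,"dz":-2,"wx":0,"wy":0,"wz":0,"claw":30},{"dx":0,"dy":0,"dz":-5,"wx":0,"wy":0,"wz":0,"claw":30},{"dx":0,"dy":0,"dz":-5,"wx":0,"wy":0,"wz":0,"claw":30},{"dx":0,"dy":0,"dz":-3,"wx":0,"wy":0,"wz":0,"claw":30},{"dx":0,"dy":0,"dz":0,"wx":0,"wy":0,"wz":0.17,"claw":30},{"dx":0,"dy":0,"dz":0,"wx":0,"wy":0,"wz":0.18,"claw":30},{"dx":0,"dy":0,"dz":0,"wx":0,"wy":0,"wz":0.18,"claw":30},{"dx":0,"dy":0,"dz":0,"wx":0,"wy":0,"wz":0.18,"claw":30}]'
python3 -m handwheel '[{"dx":0,"dy":0,"dz":0,"wx":0,"wy":0,"wz":0.18,"claw":30},{"dx":0,"dy":0,"dz":0,"wx":0,"wy":0,"wz":0.18,"claw":30},{"dx":0,"dy":4.5,"dz":0,"wx":0,"wy":0,"wz":0,"claw":30},{"dx":0,"dy":4.6,"dz":0,"wx":0,"wy":0,"wz":0,"claw":30},{"dx":0.2,"dy":4.6,"dz":0,"wx":0,"wy":0,"wz":0,"claw":30},{"dx":0,"dy":4.6,"dz":0,"wx":0,"wy":0,"wz":0,"claw":30},{"dx":0,"dy":0,"dz":3,"wx":0,"wy":0,"wz":0,"claw":30},{"dx":0,"dy":0,"dz":0,"wx":0,"wy":0,"wz":0,"claw":30}]'
python3 - <<'E'
from h import *
fs=[optics.grab_frame(n) for n in("scene","top")]
p=[.628,-.055,1.653]
s=monitor.observe();print(s["position"],s["tool_rot"],s["grip_width"])
out=[]
for f,n,(x,y) in zip(fs,("scene","top"),((140,200),(240,150))):
    for k in("anvil","jaw","trigger"): print(n,k,[(m["rect"],round(m["p"],2)) for m in optics.masks_of(k,n)][:2])
    im=f["frame"].copy(); im=cv2.resize(im[y:y+100,x:x+200],(800,400),interpolation=3)
    for L in(box(-.18,.18,-.045,.045,.018,.018),box(.145,.145,-.023,.023,.018,.074),box(.046,.046,-.02,.02,.025,.063),box(-.125,-.035,-.024,.024,.072,.072),box(-.06,-.044,-.015,.015,.14,.14)):
        for u in proj(f,tf(p,L)): cv2.circle(im,tuple(int(v) for v in np.round((u-[x,y]+.5)*4)),2,(0,255,0),-1)
    out.append(im)
im=np.vstack(out);cv2.imwrite("pics/ov2.png",cv2.resize(im,(600,600)) if 0 else cv2.resize(im,(600,600)))
for n,i in zip("st",out): cv2.imwrite(f"pics/ov2{n}.png",i)
cv2.imwrite("pics/ov2.png",np.vstack([cv2.resize(i[:300] if n else i[100:400],(800,300)) for n,i in enumerate(out)]))
E
```

```text
clock: 7.3
position: [0.4362, 0.0445, 0.1708]
tool_rot: [3.141, 0.0, 2.009]
force: [0.8, 0.1, -0.8]
grip_width: 0.0398
finger_force: 31.2
clock: 8.3
position: [0.6171, 0.0619, 0.1388]
tool_rot: [-3.138, -0.0, 1.656]
force: [0.3, -0.2, 0.5]
grip_width: 0.0398
finger_force: 31.2
[0.61818427 0.06218338 0.14115719] [-3.14152656e+00 -1.27486762e-04  1.65571843e+00] 0.040258589979952686
scene anvil [([305.4, 247.4, 9.5, 31.4], 0.9)]
scene jaw [([160.9, 252.2, 99.2, 24.7], 0.62)]
scene trigger [([167.9, 226.8, 24.8, 35.8], 0.66)]
top anvil []
top jaw [([314.2, 182.7, 50.8, 12.7], 0.44)]
top trigger [([341.7, 178.7, 16.6, 15.8], 0.71)]
```

View pics/ov2.png

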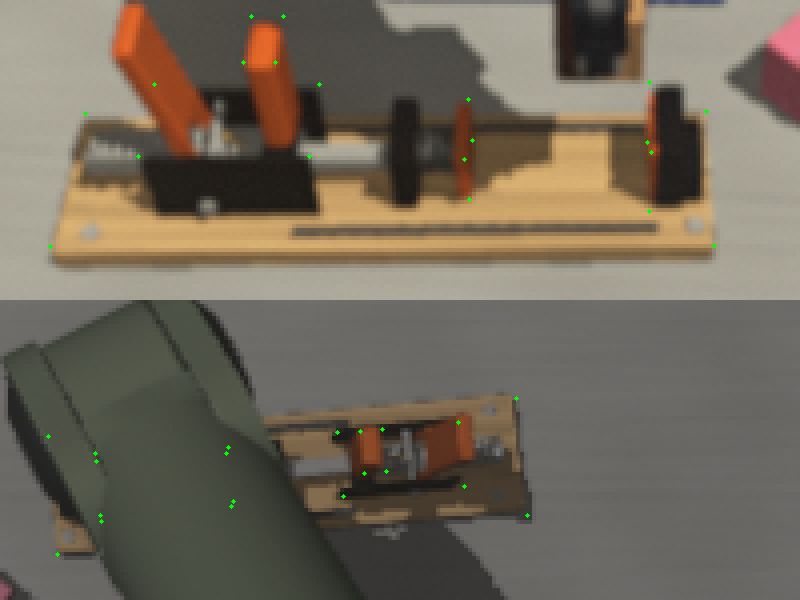

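The overlay shows the clamp model matching within 1–2 px: anvil face at scene crop (649,150), pad at (470,150). The pull hangs above at (600,40). Gap to the anvil is about 6 mm, so I'm lowering.

```bash
python3 -m handwheel '[{"dx":0,"dy":0.1,"dz":4,"wx":0,"wy":0,"wz":0,"claw":30},{"dx":0,"dy":0,"dz":3.5,"wx":0,"wy":0,"wz":0,"claw":30},{"dx":0,"dy":0,"dz":2,"wx":0,"wy":0,"wz":0,"claw":30},{"dx":0,"dy":0,"dz":1,"wx":0,"wy":0,"wz":0,"claw":30},{"dx":0,"dy":0,"dz":0.3,"wx":0,"wy":0,"wz":0,"claw":30},{"dx":0,"dy":0,"dz":0,"wx":0,"wy":0,"wz":0,"claw":30},{"dx":0,"dy":0,"dz":0,"wx":0,"wy":0,"wz":0,"claw":30}]'
```

```text
clock: 9.57
position: [0.6199, 0.0623, 0.0331]
tool_rot: [3.14, -0.0, 1.656]
force: [-0.7, -0.1, -0.6]
grip_width: 0.0396
finger_force: 31.3
```

```bash
python3 -m handwheel '[{"dx":0,"dy":0,"dz":0.2,"wx":0,"wy":0,"wz":0,"claw":30},{"dx":0,"dy":0,"dz":0.1,"wx":0,"wy":0,"wz":0,"claw":30},{"dx":0,"dy":0,"dz":0,"wx":0,"wy":0,"wz":0,"claw":30}]'
python3 - <<'E'
from h import *
s=monitor.observe();print(s["position"],s["force"])
f=optics.grab_frame("scene");cv2.imwrite("pics/pl.png",cv2.resize(f["frame"][215:300,230:330],(800,680),interpolation=3)[:600])
E
```

```text
clock: 9.95
position: [0.6195, 0.0623, 0.0293]
tool_rot: [3.142, -0.0, 1.656]
force: [-0.2, 0.2, -0.3]
grip_width: 0.0398
finger_force: 31.4
[0.6194619  0.0623005  0.02933169] [-0.18546482  0.21291683 -0.33277887]
```

View pics/pl.png

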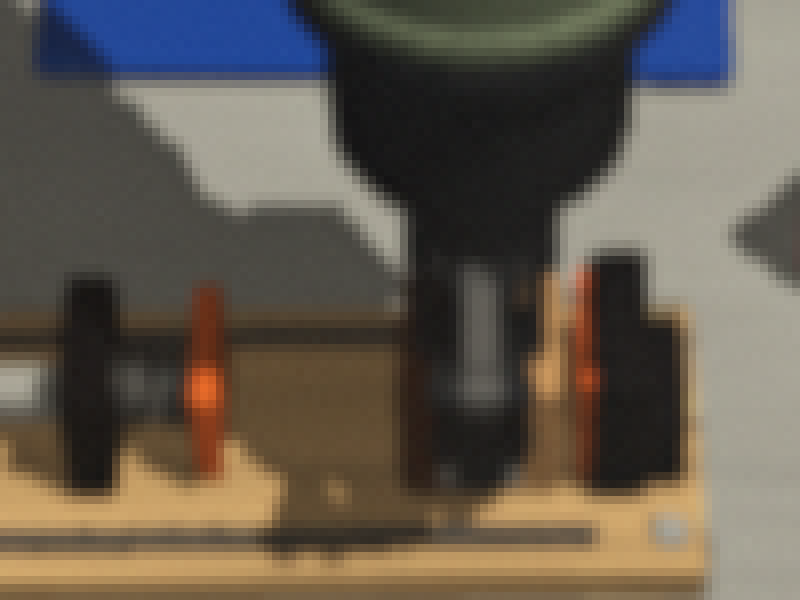

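The pull stands between pad (205,380) and anvil (580,380), right edge at 562, so the gap to the anvil is about 4 mm. I'll lower until it touches.

```bash
python3 -m handwheel '[{"dx":0,"dy":0,"dz":0.1,"wx":0,"wy":0,"wz":0,"claw":30},{"dx":0,"dy":0,"dz":0,"wx":0,"wy":0,"wz":0,"claw":30},{"dx":0,"dy":0,"dz":0,"wx":0,"wy":0,"wz":0,"claw":30}]'
python3 -m handwheel '[{"dx":0,"dy":0,"dz":0.1,"wx":0,"wy":0,"wz":0,"claw":30},{"dx":0,"dy":0,"dz":0,"wx":0,"wy":0,"wz":0,"claw":30},{"dx":0,"dy":0,"dz":0,"wx":0,"wy":0,"wz":0,"claw":30}]'
```

```text
clock: 10.38
position: [0.6195, 0.0623, 0.0293]
tool_rot: [3.141, 0.0, 1.656]
force: [-6.6, -1.5, 18.0]
grip_width: 0.0401
finger_force: 33.1
clock: 10.75
position: [0.6195, 0.0623, 0.0292]
tool_rot: [3.141, 0.001, 1.656]
force: [-11.9, -1.9, 35.7]
grip_width: 0.0401
finger_force: 34.8
```

```bash
python3 -m handwheel '[{"dx":0,"dy":0,"dz":-0.2,"wx":0,"wy":0,"wz":0,"claw":30},{"dx":0,"dy":0,"dz":0,"wx":0,"wy":0,"wz":0,"claw":30},{"dx":0,"dy":0,"dz":0,"wx":0,"wy":0,"wz":0,"claw":65},{"dx":0,"dy":0,"dz":0,"wx":0,"wy":0,"wz":0,"claw":85},{"dx":0,"dy":0,"dz":0,"wx":0,"wy":0,"wz":0,"claw":85},{"dx":0,"dy":0,"dz":0,"wx":0,"wy":0,"wz":0,"claw":85},{"dx":0,"dy":0,"dz":0,"wx":0,"wy":0,"wz":0,"claw":85}]'
python3 -m handwheel '[{"dx":0,"dy":0,"dz":-1,"wx":0,"wy":0,"wz":0,"claw":85},{"dx":0,"dy":0,"dz":-3,"wx":0,"wy":0,"wz":0,"claw":85},{"dx":0,"dy":0,"dz":-5,"wx":0,"wy":0,"wz":0,"claw":85},{"dx":0,"dy":0,"dz":-5,"wx":0,"wy":0,"wz":0,"claw":85},{"dx":0,"dy":0,"dz":-5,"wx":0,"wy":0,"wz":0,"claw":85},{"dx":0,"dy":0,"dz":0,"wx":0,"wy":0,"wz":0,"claw":85}]'
```

```text
clock: 11.62
position: [0.6195, 0.0623, 0.0293]
tool_rot: [3.142, -0.0, 1.656]
force: [0.2, -0.0, 0.8]
grip_width: 0.0727
finger_force: 0.0
clock: 12.38
position: [0.621, 0.0627, 0.2239]
tool_rot: [3.135, -0.0, 1.656]
force: [0.2, 0.6, -0.7]
grip_width: 0.0727
finger_force: 0.0
```

```bash
python3 -m handwheel '[{"dx":-5.6,"dy":0,"dz":0,"wx":0,"wy":0,"wz":0,"claw":0},{"dx":-5.6,"dy":0,"dz":0,"wx":0,"wy":0,"wz":0,"claw":0},{"dx":-5.6,"dy":-0.2,"dz":0,"wx":0,"wy":0,"wz":0,"claw":0},{"dx":-5.6,"dy":0,"dz":0,"wx":0,"wy":0,"wz":0,"claw":0},{"dx":-5.8,"dy":0,"dz":0,"wx":0,"wy":0,"wz":0,"claw":0},{"dx":0,"dy":0,"dz":4.5,"wx":0,"wy":0,"wz":0,"claw":0},{"dx":0,"dy":0,"dz":4.9,"wx":0,"wy":0,"wz":0,"claw":0},{"dx":0,"dy":0,"dz":0,"wx":0,"wy":0,"wz":0,"claw":0}]'
python3 - <<'E'
from h import *
s=monitor.observe();print(s["position"],s["tool_rot"],s["force"])
out=[]
for n,(x,y) in (("scene",(150,200)),("top",(250,160))):
    f=optics.grab_frame(n); out.append(cv2.resize(f["frame"][y:y+75,x:x+170],(680,300),interpolation=3))
cv2.imwrite("pics/a3.png",np.vstack(out))
B=box(-.022,.022,-.02,.02,.018,.068);fs=[];rg=[]
for n in("scene","top"):
    f=optics.grab_frame(n);c=proj(f,[.6195,.0623,.043])[0]
    ms=[m for m in optics.masks_of("pull",n) if m["region"][int(c[1]),int(c[0])]]
    if ms: fs.append(f);rg.append(ms[0]["region"].astype(float));print(n,ms[0]["p"])
if fs: print(fitmask(fs,rg,B,[.6195,.0623,1.656]))
E
```

```text
clock: 13.38
position: [0.6392, -0.2183, 0.1221]
tool_rot: [-3.136, -0.002, 1.656]
force: [0.1, -0.9, 0.6]
grip_width: 0.0
finger_force: 0.0
[ 0.63921783 -0.21827665  0.12205335] [-3.13578326e+00 -2.44480547e-03  1.65612748e+00] [ 0.11817088 -0.85246453  0.55540397]
scene 0.79
top 0.72
(array([0.61881321, 0.06314377, 1.65061578]), np.float64(0.16274342756472915))
```

View pics/a3.png

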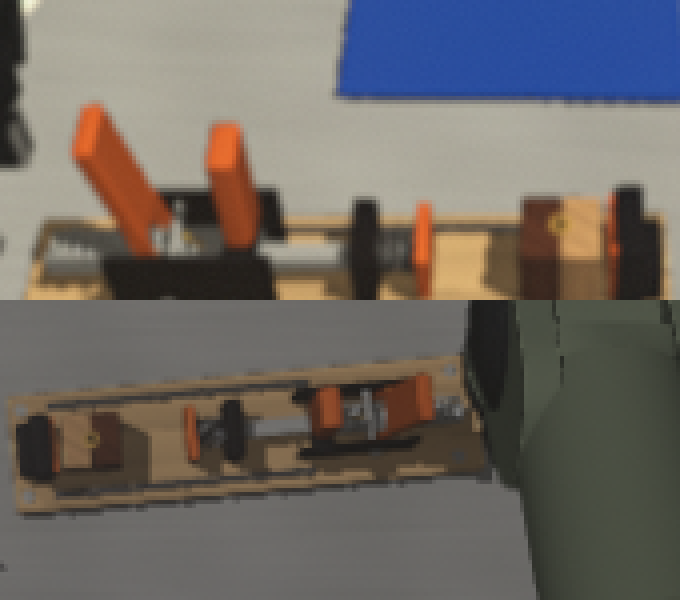

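The pull stands upright and square, with its seam across the bar at scene crop (560,225) and the dark half towards the pad. The trigger top is at (85,120) and the fingertip at (15,155) behind it. Now the first stroke.

```bash
python3 -m handwheel '[{"dx":1.5,"dy":0,"dz":0,"wx":0,"wy":0,"wz":0,"claw":0},{"dx":1,"dy":0,"dz":0,"wx":0,"wy":0,"wz":0,"claw":0},{"dx":0.5,"dy":0,"dz":0,"wx":0,"wy":0,"wz":0,"claw":0},{"dx":0,"dy":0,"dz":0,"wx":0,"wy":0,"wz":0,"claw":0}]'
python3 -m handwheel '[{"dx":0.5,"dy":0,"dz":0,"wx":0,"wy":0,"wz":0,"claw":0},{"dx":0.5,"dy":0,"dz":0,"wx":0,"wy":0,"wz":0,"claw":0},{"dx":0,"dy":0,"dz":0,"wx":0,"wy":0,"wz":0,"claw":0}]'
python3 -m handwheel '[{"dx":0.5,"dy":0,"dz":0,"wx":0,"wy":0,"wz":0,"claw":0},{"dx":0.5,"dy":0,"dz":0,"wx":0,"wy":0,"wz":0,"claw":0},{"dx":0,"dy":0,"dz":0,"wx":0,"wy":0,"wz":0,"claw":0}]'
```

```text
clock: 14.18
position: [0.6391, -0.189, 0.1257]
tool_rot: [3.141, 0.001, 1.656]
force: [1.3, -2.5, 1.7]
grip_width: -0.0
finger_force: 1.5
clock: 14.55
position: [0.638, -0.1793, 0.1254]
tool_rot: [3.142, 0.0, 1.656]
force: [-0.1, -4.3, 3.6]
grip_width: 0.0
finger_force: 2.1
clock: 14.92
position: [0.6371, -0.1689, 0.1253]
tool_rot: [-3.141, -0.0, 1.656]
force: [0.3, -3.7, 2.6]
grip_width: -0.0001
finger_force: 2.0
```

```bash
python3 -m handwheel '[{"dx":0.6,"dy":0,"dz":0,"wx":0,"wy":0,"wz":0,"claw":0},{"dx":0.6,"dy":0,"dz":0,"wx":0,"wy":0,"wz":0,"claw":0},{"dx":0,"dy":0,"dz":0,"wx":0,"wy":0,"wz":0,"claw":0}]'
python3 -m handwheel '[{"dx":0.3,"dy":0,"dz":0,"wx":0,"wy":0,"wz":0,"claw":0},{"dx":0,"dy":0,"dz":0,"wx":0,"wy":0,"wz":0,"claw":0}]'
python3 -m handwheel '[{"dx":0.2,"dy":0,"dz":0,"wx":0,"wy":0,"wz":0,"claw":0},{"dx":0,"dy":0,"dz":0,"wx":0,"wy":0,"wz":0,"claw":0}]'
cat > gap.py <<'E'
import sys
from h import *
p=[.6290,-.054,1.653]
def orange_edges(f,side=0):
    pass
f=optics.grab_frame("scene");s=monitor.observe()
# sample rows along clamp x at pad height; upscaled profile of 'orangeness' and darkness
xs=np.arange(-.03,.16,.0005);acc=[]
for z in(.034,.040,.050,.056):
    uv=proj(f,tf(p,np.c_[xs,0*xs-.018,0*xs+z])).astype(np.float32)
    acc.append(cv2.remap(f["frame"],uv[:,0].reshape(1,-1),uv[:,1].reshape(1,-1),cv2.INTER_CUBIC)[0].astype(float))
c=np.mean(acc,0);o=c[:,2]-1.3*c[:,1]+0.0*c[:,0]
m=optics.masks_of("jaw","scene");print("jaw",[(np.round(a["rect"],1).tolist(),round(a["p"],2)) for a in m][:2], s["clock"],s["position"],s["force"])
cv2.imwrite(sys.argv[1],cv2.resize(f["frame"][230:290,210:320],(770,420),interpolation=3))
from scipy.signal import find_peaks
pk,_=find_peaks(o,height=25,distance=10);print("orange x(mm)",[(round(xs[i]*1e3,1),round(o[i])) for i in pk])
for i in pk:  # centroid of the peak
    w=np.clip(o[max(0,i-14):i+15]-15,0,None);print(round((w*xs[max(0,i-14):i+15]).sum()/w.sum()*1e3,2))
E
python3 gap.py pics/g1.png
```

```text
clock: 15.3
position: [0.636, -0.1572, 0.1252]
tool_rot: [-3.141, 0.0, 1.656]
force: [-1.5, -5.2, 4.0]
grip_width: -0.0
finger_force: 2.6
clock: 15.55
position: [0.6357, -0.1546, 0.1252]
tool_rot: [-3.141, 0.0, 1.656]
force: [0.2, -5.2, 2.7]
grip_width: 0.0
finger_force: 2.9
clock: 15.8
position: [0.6355, -0.1527, 0.1251]
tool_rot: [-3.141, 0.0, 1.655]
force: [-0.1, -4.8, 1.2]
grip_width: 0.0001
finger_force: 3.0
jaw [([167.3, 251.3, 101.0, 25.2], 0.89)] 15.85 [ 0.6355257  -0.15279009  0.12504258] [ 0.00886695 -5.47704073  1.62823862]
orange x(mm) [(np.float64(61.5), 61), (np.float64(145.5), 30)]
60.85
145.68
```

View pics/g1.png

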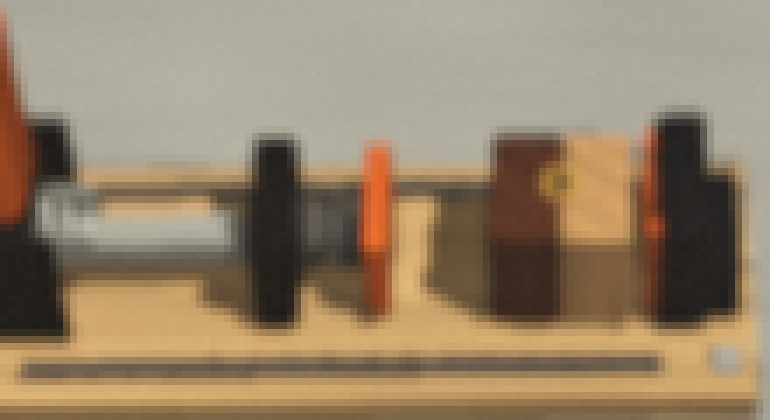

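The pad (orange, crop x 375) has moved about 17 mm. The gap to the pull is about 31 mm, plus about 4 mm to the anvil. The pull is still upright. Next strokes.

```bash
python3 -m handwheel '[{"dx":-2.2,"dy":0,"dz":0,"wx":0,"wy":0,"wz":0,"claw":0},{"dx":-2.2,"dy":0,"dz":0,"wx":0,"wy":0,"wz":0,"claw":0},{"dx":0,"dy":0,"dz":0,"wx":0,"wy":0,"wz":0,"claw":0},{"dx":1,"dy":0,"dz":0,"wx":0,"wy":0,"wz":0,"claw":0},{"dx":1,"dy":0,"dz":0,"wx":0,"wy":0,"wz":0,"claw":0},{"dx":1,"dy":0,"dz":0,"wx":0,"wy":0,"wz":0,"claw":0},{"dx":1,"dy":0,"dz":0,"wx":0,"wy":0,"wz":0,"claw":0},{"dx":0.4,"dy":0,"dz":0,"wx":0,"wy":0,"wz":0,"claw":0}]'
python3 -m handwheel '[{"dx":0.1,"dy":0,"dz":0,"wx":0,"wy":0,"wz":0,"claw":0},{"dx":0,"dy":0,"dz":0,"wx":0,"wy":0,"wz":0,"claw":0}]'
python3 gap.py pics/g2.png
```

```text
clock: 16.9
position: [0.6357, -0.1511, 0.1255]
tool_rot: [3.142, 0.001, 1.657]
force: [1.1, -7.2, -0.3]
grip_width: 0.0002
finger_force: 3.2
clock: 17.15
position: [0.6356, -0.1506, 0.1254]
tool_rot: [3.142, 0.001, 1.657]
force: [0.5, -6.2, 0.1]
grip_width: 0.0004
finger_force: 2.9
jaw [([176.9, 251.4, 96.6, 23.3], 0.95)] 17.2 [ 0.63557817 -0.15068571  0.12533268] [-0.0558431  -5.58618164 -0.64107609]
orange x(mm) [(np.float64(76.0), 60), (np.float64(146.0), 29)]
76.06
145.72
```

```bash
python3 -m handwheel '[{"dx":-2.2,"dy":0,"dz":0,"wx":0,"wy":0,"wz":0,"claw":0},{"dx":-2.4,"dy":0,"dz":0,"wx":0,"wy":0,"wz":0,"claw":0},{"dx":0,"dy":0,"dz":0,"wx":0,"wy":0,"wz":0,"claw":0},{"dx":1,"dy":0,"dz":0,"wx":0,"wy":0,"wz":0,"claw":0},{"dx":1,"dy":0,"dz":0,"wx":0,"wy":0,"wz":0,"claw":0},{"dx":1,"dy":0,"dz":0,"wx":0,"wy":0,"wz":0,"claw":0},{"dx":1,"dy":0,"dz":0,"wx":0,"wy":0,"wz":0,"claw":0},{"dx":0.5,"dy":0,"dz":0,"wx":0,"wy":0,"wz":0,"claw":0}]'
python3 -m handwheel '[{"dx":0.1,"dy":0,"dz":0,"wx":0,"wy":0,"wz":0,"claw":0},{"dx":0,"dy":0,"dz":0,"wx":0,"wy":0,"wz":0,"claw":0}]'
python3 gap.py pics/g3.png
```

```text
clock: 18.25
position: [0.6357, -0.1512, 0.1255]
tool_rot: [3.141, 0.001, 1.657]
force: [2.3, -7.4, -2.0]
grip_width: -0.0001
finger_force: 3.2
clock: 18.5
position: [0.6356, -0.1506, 0.1254]
tool_rot: [3.142, 0.001, 1.657]
force: [0.8, -6.0, 0.1]
grip_width: 0.0
finger_force: 2.9
jaw [([183.2, 251.1, 98.3, 24.9], 0.65)] 18.55 [ 0.63561054 -0.15060039  0.12536713] [ 0.33211805 -5.85115844 -0.85863568]
orange x(mm) [(np.float64(90.5), 61), (np.float64(145.5), 29)]
90.33
145.74
```

View pics/g3.png

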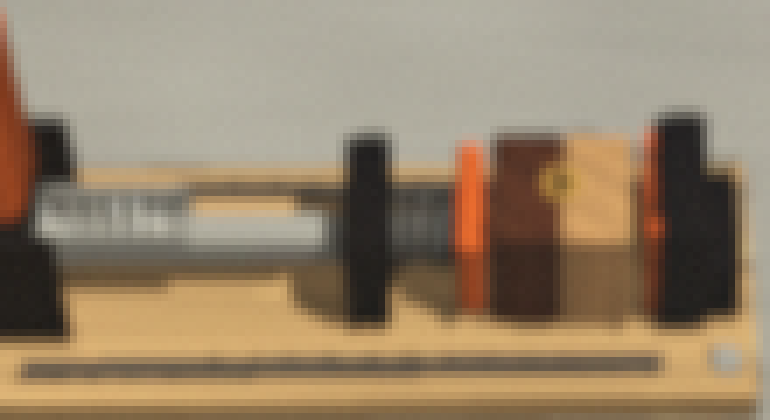

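Pad (470) is nearly at the pull (493): about 2.5 mm, plus 4.5 mm to the anvil. Fourth stroke, slowly, watching the force.

```bash
python3 -m handwheel '[{"dx":-2.2,"dy":0,"dz":0,"wx":0,"wy":0,"wz":0,"claw":0},{"dx":-2.4,"dy":0,"dz":0,"wx":0,"wy":0,"wz":0,"claw":0},{"dx":0,"dy":0,"dz":0,"wx":0,"wy":0,"wz":0,"claw":0},{"dx":1,"dy":0,"dz":0,"wx":0,"wy":0,"wz":0,"claw":0},{"dx":1,"dy":0,"dz":0,"wx":0,"wy":0,"wz":0,"claw":0},{"dx":0.5,"dy":0,"dz":0,"wx":0,"wy":0,"wz":0,"claw":0},{"dx":0,"dy":0,"dz":0,"wx":0,"wy":0,"wz":0,"claw":0}]'
for i in 1; do python3 gap.py pics/g4.png; done
python3 -m handwheel '[{"dx":0.4,"dy":0,"dz":0,"wx":0,"wy":0,"wz":0,"claw":0},{"dx":0,"dy":0,"dz":0,"wx":0,"wy":0,"wz":0,"claw":0}]'
python3 gap.py pics/g5.png
python3 -m handwheel '[{"dx":0.4,"dy":0,"dz":0,"wx":0,"wy":0,"wz":0,"claw":0},{"dx":0,"dy":0,"dz":0,"wx":0,"wy":0,"wz":0,"claw":0}]'
python3 gap.py pics/g6.png
python3 -m handwheel '[{"dx":0.4,"dy":0,"dz":0,"wx":0,"wy":0,"wz":0,"claw":0},{"dx":0,"dy":0,"dz":0,"wx":0,"wy":0,"wz":0,"claw":0}]'
python3 gap.py pics/g7.png
```

```text
clock: 19.48
position: [0.6376, -0.1714, 0.1256]
tool_rot: [3.141, 0.0, 1.657]
force: [0.7, -3.7, 2.7]
grip_width: -0.0001
finger_force: 1.8
jaw [([188.9, 248.0, 95.5, 29.5], 0.72)] 19.525 [ 0.63759808 -0.17175463  0.1255189 ] [ 0.10771287 -3.55943234  2.95243216]
orange x(mm) [(np.float64(93.5), 59), (np.float64(145.5), 29)]
93.05
145.67
clock: 19.82
position: [0.6372, -0.1682, 0.1254]
tool_rot: [3.141, 0.0, 1.656]
force: [0.4, -4.5, 3.4]
grip_width: 0.0001
finger_force: 2.2
jaw [([190.9, 251.8, 91.3, 23.6], 0.62)] 19.875 [ 0.63714873 -0.1682794   0.12537805] [ 1.03328988 -4.44544191  3.13806004]
orange x(mm) [(np.float64(95.0), 58), (np.float64(145.5), 29)]
94.53
145.68
clock: 20.18
position: [0.6368, -0.1643, 0.1254]
tool_rot: [3.141, 0.0, 1.656]
force: [1.1, -5.8, 4.1]
grip_width: 0.0
finger_force: 2.8
jaw [([190.1, 251.5, 93.4, 26.6], 0.58)] 20.225 [ 0.6367622  -0.16446914  0.12538598] [ 0.01853987 -4.99767217  4.27590076]
orange x(mm) [(np.float64(96.0), 59), (np.float64(145.5), 30)]
96.1
145.67
clock: 20.52
position: [0.6364, -0.1605, 0.1254]
tool_rot: [3.141, 0.001, 1.656]
force: [0.2, -6.1, 4.3]
grip_width: -0.0001
finger_force: 3.2
jaw [([214.8, 249.4, 67.6, 26.1], 0.6)] 20.575 [ 0.63640925 -0.16064151  0.12541387] [ 1.6860445  -6.49979163  4.55849033]
orange x(mm) [(np.float64(98.0), 62), (np.float64(146.0), 26)]
97.11
145.79
```

```bash
cat > comp.py <<'E'
import sys
from h import *
p=[.6290,-.054,1.653]
def comp(im,f,off=(0,0),S=1):
    xs=np.arange(-.0,.16,.0005)
    def prof(zs,y):
        a=[]
        for z in zs:
            uv=((proj(f,tf(p,np.c_[xs,0*xs+y,0*xs+z]))-off+.5)*S-.5).astype(np.float32)
            a.append(cv2.remap(im,uv[:,0].reshape(1,-1),uv[:,1].reshape(1,-1),cv2.INTER_LINEAR,borderMode=cv2.BORDER_REPLICATE)[0].astype(float))
        return np.mean(a,0)
    c=prof((.034,.040,.050,.056),-.018);o=c[:,2]-1.3*c[:,1];o[xs>.12]=0
    i=o.argmax();sl=slice(max(0,i-14),i+15);w=np.clip(o[sl]-15,0,None);xo=(w*xs[sl]).sum()/w.sum()
    d=prof((.046,.052,.058),-.022).sum(1);k=(xs<xo-.005)&(xs>xo-.05)
    j=np.where(k)[0][cv2.blur(d.reshape(1,-1),(15,1)).ravel()[k].argmin()]
    sl=slice(max(0,j-16),j+17);w=np.clip(170-d[sl],0,None);xb=(w*xs[sl]).sum()/w.sum()
    return xo*1e3,xb*1e3,(xo-xb)*1e3
if __name__=="__main__":
    f=optics.grab_frame("scene")
    if len(sys.argv)>2:
        for g in sys.argv[2:]: print(g,np.round(comp(cv2.imread(g),f,(210,230),7),2))
    cv2.imwrite(sys.argv[1],cv2.resize(f["frame"][230:290,210:320],(770,420),interpolation=3))
    s=monitor.observe();print("now",np.round(comp(f["frame"],f),2),s["position"],s["force"])
E
python3 comp.py pics/c0.png pics/g1.png pics/g2.png pics/g3.png pics/g4.png pics/g5.png pics/g6.png pics/g7.png
```

```text
pics/g1.png [60.88 30.2  30.67]
pics/g2.png [76.1  44.86 31.24]
pics/g3.png [90.37 58.62 31.75]
pics/g4.png [93.13 61.86 31.27]
pics/g5.png [94.49 63.17 31.32]
pics/g6.png [96.07 65.08 30.99]
pics/g7.png [97.14 66.99 30.15]
now [97.1  66.98 30.12] [ 0.63641265 -0.16068956  0.1254149 ] [-0.9540243  -5.65419528  4.4972467 ]
```

```bash
python3 -m handwheel '[{"dx":0.5,"dy":0,"dz":0,"wx":0,"wy":0,"wz":0,"claw":0},{"dx":0,"dy":0,"dz":0,"wx":0,"wy":0,"wz":0,"claw":0}]'
python3 comp.py pics/c1.png
python3 -m handwheel '[{"dx":0.5,"dy":0,"dz":0,"wx":0,"wy":0,"wz":0,"claw":0},{"dx":0,"dy":0,"dz":0,"wx":0,"wy":0,"wz":0,"claw":0}]'
python3 comp.py pics/c2.png
```

```text
clock: 20.92
position: [0.6359, -0.1557, 0.1253]
tool_rot: [-3.142, 0.001, 1.655]
force: [1.4, -7.9, 4.3]
grip_width: 0.0001
finger_force: 3.7
now [97.12 69.25 27.87] [ 0.63592882 -0.15586849  0.125324  ] [ 0.47882452 -7.30743899  4.63693332]
clock: 21.22
position: [0.6354, -0.1511, 0.1251]
tool_rot: [-3.141, 0.001, 1.655]
force: [3.2, -7.8, 0.1]
grip_width: 0.0003
finger_force: 4.3
now [97.14 71.27 25.86] [ 0.63545134 -0.15120465  0.12509789] [ 2.07477817 -8.56977025 -0.24190297]
```

Pad is in about 5.5 mm and the stroke is nearly used up. Re-cocking for the final stroke.

```bash
python3 -m handwheel '[{"dx":-1.2,"dy":0,"dz":0,"wx":0,"wy":0,"wz":0,"claw":0},{"dx":-1.6,"dy":0,"dz":0,"wx":0,"wy":0,"wz":0,"claw":0},{"dx":-1.8,"dy":0,"dz":0,"wx":0,"wy":0,"wz":0,"claw":0},{"dx":0,"dy":0,"dz":0,"wx":0,"wy":0,"wz":0,"claw":0},{"dx":0,"dy":0,"dz":0,"wx":0,"wy":0,"wz":0,"claw":0}]'
python3 comp.py pics/c3.png
python3 -m handwheel '[{"dx":1,"dy":0,"dz":0,"wx":0,"wy":0,"wz":0,"claw":0},{"dx":0.6,"dy":0,"dz":0,"wx":0,"wy":0,"wz":0,"claw":0},{"dx":0,"dy":0,"dz":0,"wx":0,"wy":0,"wz":0,"claw":0}]'
python3 comp.py pics/c4.png
python3 -m handwheel '[{"dx":0.4,"dy":0,"dz":0,"wx":0,"wy":0,"wz":0,"claw":0},{"dx":0,"dy":0,"dz":0,"wx":0,"wy":0,"wz":0,"claw":0}]'
python3 comp.py pics/c5.png
```

```text
clock: 21.9
position: [0.6394, -0.1955, 0.1252]
tool_rot: [-3.142, -0.001, 1.656]
force: [0.4, 0.9, 0.2]
grip_width: 0.0003
finger_force: 0.0
now [97.1  67.85 29.25] [ 0.63944551 -0.19519245  0.12521151] [-0.33032305  0.67044646 -0.80722462]
clock: 22.32
position: [0.6382, -0.1792, 0.1255]
tool_rot: [3.141, 0.0, 1.657]
force: [1.4, -2.0, 1.1]
grip_width: 0.0
finger_force: 1.2
now [97.12 67.81 29.31] [ 0.63821562 -0.17968275  0.12546672] [ 0.87985343 -3.02146481  0.20840715]
clock: 22.62
position: [0.6378, -0.1759, 0.1254]
tool_rot: [3.141, 0.0, 1.656]
force: [-0.1, -3.8, 2.0]
grip_width: 0.0
finger_force: 1.6
now [97.13 67.86 29.27] [ 0.6377792  -0.1760616   0.12538458] [ 0.56316333 -2.406547    2.53360899]
```

```bash
python3 -m handwheel '[{"dx":0.5,"dy":0,"dz":0,"wx":0,"wy":0,"wz":0,"claw":0},{"dx":0,"dy":0,"dz":0,"wx":0,"wy":0,"wz":0,"claw":0}]'
python3 comp.py pics/c6.png
python3 -m handwheel '[{"dx":0.4,"dy":0,"dz":0,"wx":0,"wy":0,"wz":0,"claw":0},{"dx":0,"dy":0,"dz":0,"wx":0,"wy":0,"wz":0,"claw":0}]'
python3 comp.py pics/c7.png
```

```text
clock: 22.92
position: [0.6373, -0.1713, 0.1255]
tool_rot: [3.141, 0.001, 1.656]
force: [-0.7, -5.1, 3.7]
grip_width: 0.0
finger_force: 2.5
now [97.11 68.47 28.64] [ 0.63734666 -0.1714007   0.12548797] [ 1.01762899 -3.92710538  4.05018577]
clock: 23.22
position: [0.637, -0.1676, 0.1256]
tool_rot: [3.141, 0.001, 1.655]
force: [0.1, -6.1, 5.0]
grip_width: 0.0002
finger_force: 3.2
now [97.13 69.46 27.67] [ 0.63699577 -0.16772785  0.12556987] [-0.03413871 -5.97854768  4.50755103]
```

```bash
python3 -m handwheel '[{"dx":0.5,"dy":0,"dz":0,"wx":0,"wy":0,"wz":0,"claw":0},{"dx":0.3,"dy":0,"dz":0,"wx":0,"wy":0,"wz":0,"claw":0},{"dx":0,"dy":0,"dz":0,"wx":0,"wy":0,"wz":0,"claw":0},{"dx":0,"dy":0,"dz":0,"wx":0,"wy":0,"wz":0,"claw":0}]'
python3 comp.py pics/c8.png
```

```text
clock: 23.78
position: [0.6363, -0.1606, 0.1257]
tool_rot: [3.141, 0.002, 1.655]
force: [0.1, -9.8, 6.4]
grip_width: -0.0004
finger_force: 4.9
now [97.15 72.64 24.51] [ 0.63634383 -0.16059403  0.12569161] [ 0.68850645 -9.4658921   6.83844339]
```

```bash
python3 -m handwheel '[{"dx":0.4,"dy":0,"dz":0,"wx":0,"wy":0,"wz":0,"claw":0},{"dx":0,"dy":0,"dz":0,"wx":0,"wy":0,"wz":0,"claw":0},{"dx":0,"dy":0,"dz":0,"wx":0,"wy":0,"wz":0,"claw":0}]'
python3 comp.py pics/c9.png
```

```text
clock: 24.2
position: [0.636, -0.1568, 0.1256]
tool_rot: [3.141, 0.002, 1.654]
force: [-0.0, -10.5, 4.9]
grip_width: -0.0003
finger_force: 5.4
now [97.13 74.28 22.85] [ 0.63595628 -0.15679114  0.12557351] [  0.30397344 -10.47713991   5.58677456]
```

View pics/c9.png

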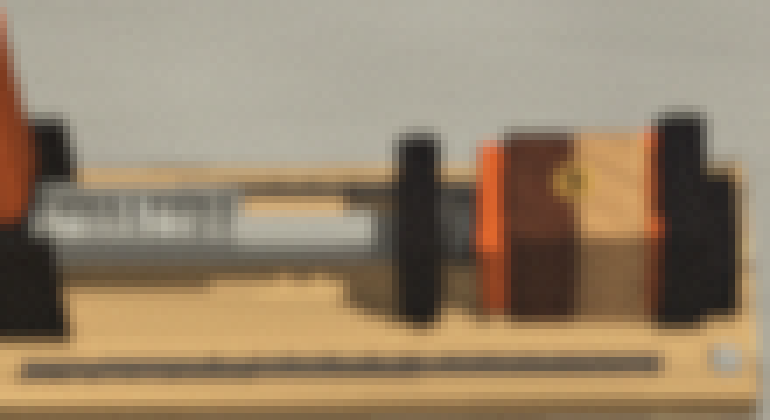

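The picture shows the pull pinched between pad (492) and anvil (655). The spring gap is 438–478, about 12.5 mm against 21 mm free, so the pad is in about 8.5–9 mm. The pull is upright and square, so I'm handing in.

```bash
python3 -c "
from workcell import job_done;print(job_done())"
```

```text
the job is handed in; nothing more can be done
None
```

The job is handed in: the pull stands upright and square against the fixed jaw, the trigger is still held squeezed, and the pad is in about 8.5–9 mm of its 18 mm travel; I got no verdict back.

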